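Set the oil meter's preset dial and start it

TASK

On the blue oil-meter console, turn the black dial by pushing the side of its orange fin with a fingertip (either way round) until the white index mark lines up with the red target line on the scale ring. Then press the green start button right down and let it come back up. Do not pinch the fin, and leave the oil filter, jar, oil bottle and socket standing where they are.

Things in the scene. Friction and masses are not known exactly. Their poses are not given: they have to be found in the camera images.
- console: Fixed blue box 190 (its x) by 290 (its y) by 50 mm high. Origin on the table straight below the dial's axis; the box reaches from -95 to 95 mm in its x and from -185 to 105 mm in its y. A 28 mm thick brass pipe stub sticks 30 mm out of its +x side at y = -140 mm. Its position and yaw vary.
- dial_axis (a point): Point on the dial's vertical axis, at the height of the dial's flat top (64 mm above the table).
- dial (a joint): Angle of the black dial, rad, growing counter-clockwise seen from above; at 0 the mark points along the console's +x. Disc of 128 mm diameter, top 64 mm above the table, with a metal hub 26 mm wide, 10 mm high. Turns both ways, over a full turn, no spring; friction of about 0.08 N m (2 to 3 N at the fin) keeps it where it is left.
- index (a point): Outer end of the white index mark, on the dial's rim, 64 mm from the axis, at the height of the dial's top. The mark is a radial white line 6 mm wide and 18 mm long, in line with the orange fin.
- target (a point): Inner end of the red target line, 64 mm from the dial's axis, 58 mm above the table. The red line is radial, 6 mm wide and 22 mm long, with a 14 mm wide red tab at its outer end, on the white fixed scale ring (176 mm diameter, top 58 mm above the table) round the dial; the other scale lines, each 15 degrees, are thin and black. The red line's direction varies.
- fin (a point): Centre of the upright orange fin on the dial, 29 mm from the axis, 13 mm above the dial's top; x points outward to the index mark. The fin reaches from 13 to 45 mm from the axis, is 14 mm thick, and its top 90 mm above the table. Its left half is called dial_c2, its right half dial_c3. Pushing its left (counter-clockwise) face turns the dial clockwise, pushing its right face counter-clockwise.
- start (a joint): Travel of the green push button, m: 0 up, 0.006 fully down. A spring lifts it; fully down takes about 5 N.
- start_top (a point): Centre of the top of the green round button, 32 mm diameter, in a black housing on the console, 135 mm from the dial's axis towards the console's -y. It is pressed straight down.
- filter: Loose oil filter element standing on the table, 66 mm diameter, 82 mm high, yellow pleats between black end caps. Origin at the centre of its underside. Leave alone.
- jar: Loose amber jar with black cap, 62 mm diameter, 100 mm high. Origin at the centre of its underside. Leave alone.
- oil: Loose wine-red oil bottle with white cap, 56 mm diameter, 130 mm high. Origin at the centre of its underside. Leave alone.
- socket: Loose steel socket (short tube), 30 mm diameter, 40 mm high, standing on end. Origin at the centre of its underside. Leave alone.

How it is judged (in metres and radians):
On the way, in this order (a step that is already met when the one before it is completed fails the run):
1. the index mark stands still on the red target line (horizontal distance between index and target below 0.004 m and velocity of joint dial between -0.05 and 0.05 rad/s), for 0.3 s.
2. the start button is pressed right down with the dial on the line (value of joint start above 0.0045 m and horizontal distance between index and target below 0.004 m), for 0.05 s.
At the end, for the whole second after the job is handed in: The outer end of the white mark is within 4 mm of the inner end of the red line (the lines are 6 mm wide), the dial is at rest, the green button is up again (under 1.5 mm), and the filter, jar, oil bottle and socket stand upright within 15 mm of where they were (horizontal distance between index and target below 0.004 m and velocity of joint dial between -0.03 and 0.03 rad/s and value of joint start below 0.0015 m and distance of each of filter, jar, oil, socket from where it was at the start of the episode below 0.015 m and angle between each of filter, jar, oil, socket's own z axis and vertical below 0.15 rad); the robot touches nothing.
It fails at once if the start button is pressed while the dial is off the line (value of joint start above 0.003 m and horizontal distance between index and target above 0.006 m).
It fails at once if the fin is pinched (the fingers press on both of its side faces at once) (contact force between each of dial_c2, dial_c3 and the fingers above 2 N).
It fails at once if a bystander is moved, lifted or tipped (distance of any of filter, jar, oil, socket from where it was at the start of the episode above 0.02 m or angle between any of filter, jar, oil, socket's own z axis and vertical above 0.3 rad).
It also fails if it takes over 51 s, if anything falls off the work surface, if the arm or the gripper's body presses on something with over 40 N, if the wrist force passes 120 N, or if a joint passes its speed limit or range.

ROBOT

A 6-joint arm with a two-finger parallel gripper is mounted at the origin on the work surface. World frame = base frame: x ahead of the robot, y to its left, z up, the work surface at z = 0. Lengths are in m, angles in degrees, forces in N, time in s.
With the tool pointing down it reaches from about 0.375 to 0.9 m from the base axis. Payload 3.1 kg.
Tool frame: the origin (TCP) lies at the very end of the fingers, on their centre line; the grasp point (between the pads) lies bot.grip_point_offset behind it (bot.grip_point_offset is the distance from the TCP to the grasp point, in m); z points along the fingers, y is the line along which they close (so a half turn about z gives the same grasp; the last joint's range is limited). The gripper opens to 87 mm and grips with 3 to 60 N. Pads are 19 mm wide; open, the fingers measure 117 mm over their backs; the gripper's body (75 mm by 190 mm) begins 51 mm behind the grasp point.
Start: joints at [-85.113, 30.224, 82.088, -0, 67.689, -10.227], TCP at [0.163, -0.603, 0.223] pointing down, gripper open.
Joint ranges: [-176.69, 176.69], [-43.24, 126.21], [12.49, 139.97], [-82, 262], [0, 151.66], [-163.58, 163.58]. Speed limits (degrees/s): [159.86, 159.86, 180, 180, 180, 180].

INTERFACE

Orientations are given as a 3x3 rotation matrix whose columns are the frame's x, y, z axes.
In Python, from rig import bot, viewer, ticket gives the robot as it stands.
- The arm moves only by the tool servo_tool, never from a script. Its argument "targets" is a list of rows, each an object with "offset": the shift along the tool's x, y, z in m, a list of three; "dr": the turn, a rotation vector about the tool's x, y, z in degrees, a list of three. In form: [{"offset": [x, y, z], "dr": [ax, ay, az]}, ...]. A call has 1 to 20 rows; each row is the pose to reach, as a shift and turn from the pose commanded when the call began, along the tool's axes at that moment; what a row does not reach only later rows make up. A row lasts 1/12 s, in which the tool goes at most 41.7 mm and 7.16 degrees, less where a joint would pass 70% of its speed; a pose out of reach is approached as far as the arm can. A call with a gripper value outside its range is refused whole. "gripper" is the gripper command: -1 is fully open, 1 is shut, values between are in proportion, set as the call begins (left out, the last holds). The fingers move at their own pace and stop on an object; the grip force is fixed at half the most. Time passes only in rows, so rows that repeat a pose let the fingers close. It gives the time, the measured TCP pose, the force, the opening and the grip force at its end, in the units of the state.
- bot.read_state(): the state, without advancing time (a new reading comes with each control period).
- viewer.capture(name): name is "side" or "top" or "wrist"; returns a dict with "color" (480x640x3 uint8, red, green, blue), "camera_matrix" (3x3 intrinsics, pixels), "R" (3x3) and "t" (3): a world point X has camera coordinates R X + t. Camera axes: x right, y down, z forward; pixel columns grow to the right and rows downward; lengths in m; the calibration is good to about 2 mm. A picture is of the moment at which its call begins. There is no depth.
- ticket.hand_in(): hands the job in; it is judged then, once.
The state is a dict: "time_s": time; "joint_positions": joint angles; "qvel": joint speeds; "tau": joint torques, N m; "position": TCP position; "tcp_rot": TCP orientation; "force": force on the tool from outside, world axes, zero at the start; "moment": the same for the moment, N m; "opening": opening from 0.0 (shut) to 1.0 (fully open); "grasp_force": force on a finger pad.
Only numpy, scipy, OpenCV 4.12 (cv2) and the standard library are available. Lean on these libraries where they do the work, as an engineer would, in place of code of your own. Each camera call takes 0.05 s, during which the arm holds its last target. There are 200 camera calls.

## Working session

There is one attempt and no reset: what is moved stays moved. The work goes in short steps, Python scripts to look and compute and a tool call to move; the robot and the scene stay as the last step left them, time stands still between calls to the robot, and variables do not carry over. Pictures are saved under pics/ and viewed, at most 10 in all, crops included, and the job is handed in when it is done.

Besides the shell and the picture viewer there is one more tool, called after "Call:" in YAML: its name, and indented under it one key for each argument. servo_tool: Moves the arm, as the interface text tells. Its arguments: {"type":"object","properties":{"targets":{"type":"array"},"gripper":{"type":"number"}},"required":["targets"]}

```bash
mkdir -p pics; cat > h.py <<'E'
import numpy as np, cv2
from rig import bot, viewer, ticket
def cap(n,f):
    c=viewer.capture(n); cv2.imwrite('pics/'+f,c['color'][:,:,::-1]); np.savez('pics/'+f+'.npz',**c); return c
def ray(c,uv,z):
    K,R,t=map(np.array,(c['camera_matrix'],c['R'],c['t'])); d=R.T@np.linalg.solve(K,[uv[0],uv[1],1.]); o=-R.T@t
    return o+d*(z-o[2])/d[2]
def proj(c,X):
    p=np.array(c['camera_matrix'])@(np.array(c['R'])@X+c['t']); return p[:2]/p[2]
E
python3 - <<'E'
from h import *
cap('top','top0.png');cap('side','side0.png')
s=bot.read_state(); print(s['time_s'],s['position'],s['tcp_rot'],bot.grip_point_offset)
E
```

```text
0.1 [ 0.16293338 -0.60270197  0.22168577] [[ 9.65409356e-01  2.60738836e-01 -1.86235793e-04]
 [ 2.60738704e-01 -9.65407491e-01  1.92456617e-03]
 [ 3.22015714e-04 -1.90655307e-03 -9.99998131e-01]] 0.0187
```

View pics/top0.png

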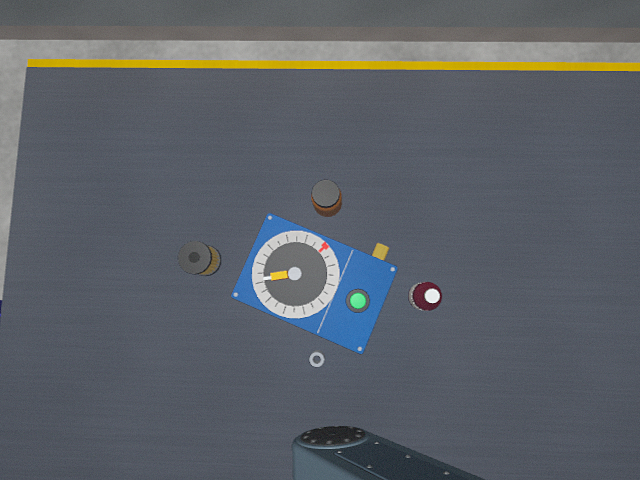

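View pics/side0.png

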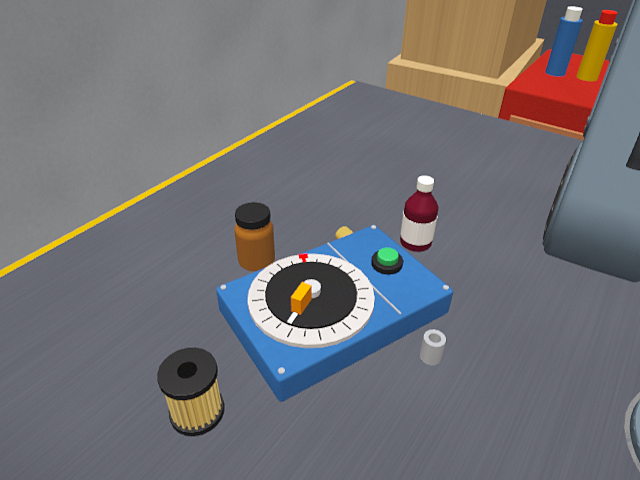

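The top view shows the dial centre near (294,273), the mark's end near (265,277), the red line near (324,247) and the green button near (358,300). In the side view the button is near (388,256). The bystanders stand clear of the dial and button.

```bash
cat >> h.py <<'E'
def load(f): return dict(np.load('pics/'+f+'.npz'))
def mask(c,lo,hi):
    return cv2.inRange(cv2.cvtColor(c['color'],cv2.COLOR_RGB2HSV),lo,hi)
def big(m):
    return max(cv2.findContours(m,cv2.RETR_EXTERNAL,cv2.CHAIN_APPROX_NONE)[0],key=cv2.contourArea)
def cen(m):
    M=cv2.moments(big(m)); return np.array([M['m10'],M['m01']])/M['m00']
def tri(c1,p1,c2,p2):
    P=[np.array(c['camera_matrix'])@np.c_[c['R'],c['t']] for c in (c1,c2)]
    X=cv2.triangulatePoints(P[0],P[1],p1.reshape(2,1),p2.reshape(2,1)); return (X[:3]/X[3]).ravel()
GREEN=((45,120,60),(85,255,255)); ORANGE=((12,180,120),(28,255,255)); RED=((0,200,120),(5,255,255)); WHITE=((0,0,170),(180,60,255))
E
python3 - <<'E'
from h import *
T=load('top0.png');S=load('side0.png')
gt,gs=cen(mask(T,*GREEN)),cen(mask(S,*GREEN)); print('green',gt,gs,tri(T,gt,S,gs))
for n,c in(('T',T),('S',S)):
    w=big(mask(c,*WHITE)); e=cv2.fitEllipse(cv2.convexHull(w)); print(n,e)
    # rim points cast on plane
    P=np.array([ray(c,p[0],.058)[:2] for p in w]); (a,b),r=cv2.minEnclosingCircle(P.astype(np.float32)); A=np.array([a,b]);print('axis',A,r)
    for nm,m,z in(('red',RED,.058),('fin',ORANGE,.08)):
        M=mask(c,*m)
        u=cen(M); X=ray(c,u,z)[:2]; print(nm,u,X,np.degrees(np.arctan2(*(X-A)[::-1])))
    M=mask(c,*WHITE); ys,xs=np.nonzero(M); Q=np.array([ray(c,(x,y),.064)[:2] for x,y in zip(xs,ys)])-A
    Q=Q[(np.hypot(*Q.T)>.046)&(np.hypot(*Q.T)<.060)]; q=Q.mean(0); print('mark',len(Q),q,np.degrees(np.arctan2(q[1],q[0])))
E
```

```text
green [357.54371585 300.35245902] [387.30980392 256.3535014 ] [ 0.46352045 -0.01615456  0.06656996]
T ((300.4819030761719, 271.692138671875), (85.95499420166016, 103.29139709472656), 66.35811614990234)
axis [0.52008802 0.09278911] 0.10570328682661057Traceback (most recent call last):
  File "<stdin>", line 10, in <module>
  File "h.py", line 16, in cen
    M=cv2.moments(big(m)); return np.array([M['m10'],M['m01']])/M['m00']
                  ~~~^^^
  File "h.py", line 14, in big
    return max(cv2.findContours(m,cv2.RETR_EXTERNAL,cv2.CHAIN_APPROX_NONE)[0],key=cv2.contourArea)
ValueError: max() iterable argument is empty
```

```bash
cat >> h.py <<'E'
def redmask(c): return mask(c,(0,150,100),(6,255,255))|mask(c,(174,150,100),(180,255,255))
def dial(c,A=None):
    """axis, radius, red angle, mark angle, fin angle (deg, world)"""
    r=0
    if A is None:
        m=mask(c,*WHITE)|redmask(c); m=cv2.morphologyEx(m,cv2.MORPH_CLOSE,np.ones((3,3))); m=cv2.morphologyEx(m,cv2.MORPH_OPEN,np.ones((5,5)))
        P=np.array([ray(c,p[0],.058)[:2] for p in big(m)]).astype(np.float32)
        for _ in range(3):
            (a,b),(d1,d2),_x=cv2.fitEllipse(P*1000); A=np.array([a,b])/1000; r=(d1+d2)/4000
            d=np.hypot(*(P-A).T); P=P[abs(d-r)<.004]
    def sel(m,z,lo,hi):
        ys,xs=np.nonzero(m); Q=np.array([ray(c,(x,y),z)[:2] for x,y in zip(xs,ys)])-A; d=np.hypot(*Q.T); Q=Q[(d>lo)&(d<hi)]
        q=Q.mean(0); return len(Q),round(float(np.degrees(np.arctan2(q[1],q[0]))),2)
    return A,r,sel(redmask(c),.058,.064,.092),sel(mask(c,*WHITE),.064,.047,.059),sel(mask(c,*ORANGE),.09,.01,.05)
E
python3 - <<'E'
from h import *
for f in('top0.png','side0.png'): print(*dial(load(f)))
E
```

```text
[0.5131972  0.10901014] 0.08714171981811523 (36, -44.71) (18, 99.67) (112, 99.98)
[0.5124718  0.11062814] 0.08844816207885742 (45, -45.52) (38, 98.51) (343, 105.44)
```

```bash
cat >> h.py <<'E'
from scipy.spatial.transform import Rotation as Ro
def down(psi):
    c,s=np.cos(np.radians(psi)),np.sin(np.radians(psi)); return np.array([[c,s,0],[s,-c,0],[0,0,-1.]])
def rel(p,psi):
    s=bot.read_state(); R=np.array(s['tcp_rot']); 
    return np.round(R.T@(np.array(p)-s['position']),4).tolist(), np.round(Ro.from_matrix(R.T@down(psi)).as_rotvec(degrees=True),1).tolist()
def orbit(A,th,r,d,z):
    t=np.radians(th); return np.array([*(A+r*np.array([np.cos(t),np.sin(t)])+d*np.array([-np.sin(t),np.cos(t)])),z])
E
python3 - <<'E'
from h import *
A=np.array([.513,.1095]); p=orbit(A,99.3,.032,.03,.18); print(p,rel(p,15.1),rel(p,150),rel(p,189.3))
E
```

```text
[0.47822301 0.13623127 0.18      ] ([0.497, -0.6311, 0.043], [-0.1, -0.0, 0.0]) ([0.497, -0.6311, 0.043], [-0.0, -0.1, -134.9]) ([0.497, -0.6311, 0.043], [0.0, -0.2, -174.2])
```

Call:
servo_tool:
  targets:
    - {"offset":[0.497,-0.631,0.0],"dr":[0,0,-134]}
    - {"offset":[0.497,-0.631,0.0],"dr":[0,0,-134]}
    - {"offset":[0.497,-0.631,0.0],"dr":[0,0,-134]}
    - {"offset":[0.497,-0.631,0.0],"dr":[0,0,-134]}
    - {"offset":[0.497,-0.631,0.0],"dr":[0,0,-134]}
    - {"offset":[0.497,-0.631,0.0],"dr":[0,0,-134]}
    - {"offset":[0.497,-0.631,0.0],"dr":[0,0,-134]}
    - {"offset":[0.497,-0.631,0.0],"dr":[0,0,-134]}
    - {"offset":[0.497,-0.631,0.0],"dr":[0,0,-134]}
    - {"offset":[0.497,-0.631,0.0],"dr":[0,0,-134]}
    - {"offset":[0.497,-0.631,0.0],"dr":[0,0,-134]}
    - {"offset":[0.497,-0.631,0.0],"dr":[0,0,-134]}
    - {"offset":[0.497,-0.631,0.0],"dr":[0,0,-134]}
    - {"offset":[0.497,-0.631,0.0],"dr":[0,0,-134]}
    - {"offset":[0.497,-0.631,0.0],"dr":[0,0,-134]}
    - {"offset":[0.497,-0.631,0.0],"dr":[0,0,-134]}
    - {"offset":[0.497,-0.631,0.0],"dr":[0,0,-134]}
    - {"offset":[0.497,-0.631,0.0],"dr":[0,0,-134]}
    - {"offset":[0.497,-0.631,0.0],"dr":[0,0,-134]}
    - {"offset":[0.497,-0.631,0.0],"dr":[0,0,-134]}
  gripper: 1

```text
time_s: 1.77
position: [0.4803, 0.1402, 0.2226]
tcp_rot: [[-0.862, 0.507, 0.003], [0.507, 0.862, 0.002], [-0.001, 0.003, -1.0]]
force: [0.1, -0.0, -1.0]
opening: 0.006
grasp_force: 0.0
```

```bash
python3 - <<'E'
from h import *
A=np.array([.513,.1095]); print(bot.read_state()['time_s'],bot.read_state()['position'],bot.read_state()['opening'],bot.read_state()['joint_positions'])
for z in(.2,.12,.078):print(rel(orbit(A,99.3,.032,.03,z),189.3))
c=cap('wrist','w1.png')
E
```

```text
1.7667 [0.48028332 0.14020006 0.22261822] 0.005905528052816578 [  3.3840773   20.57917239  99.81543859   0.13178383  59.43610623
 -56.18875024]
([-0.0002, -0.0045, 0.0226], [0.2, 0.1, -39.8])
([-0.0001, -0.0048, 0.1026], [0.2, 0.1, -39.8])
([-0.0, -0.0049, 0.1446], [0.2, 0.1, -39.8])
```

View pics/w1.png

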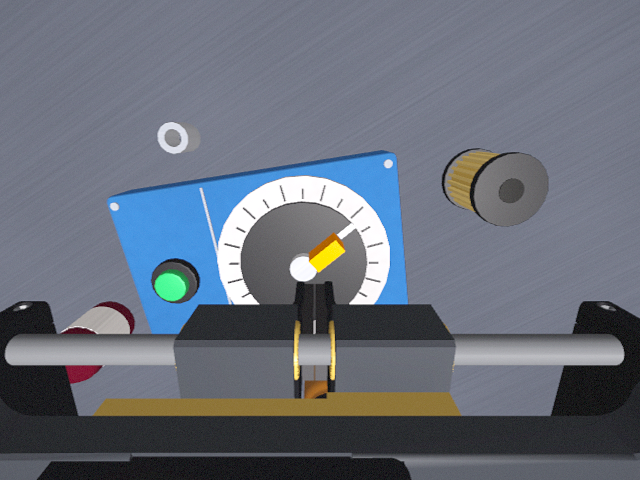

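The wrist view shows the closed fingers at (315,290), the dial hub at (303,268), and the fin at (328,250). The finger is on the fin's side facing the base, which is where I want it, so I'm going down.

Call:
servo_tool:
  targets:
    - {"offset":[0,-0.005,0.02],"dr":[0,0,-7]}
    - {"offset":[0,-0.005,0.04],"dr":[0,0,-14]}
    - {"offset":[0,-0.005,0.06],"dr":[0,0,-21]}
    - {"offset":[0,-0.005,0.08],"dr":[0,0,-28]}
    - {"offset":[0,-0.005,0.09],"dr":[0,0,-35]}
    - {"offset":[0,-0.005,0.1],"dr":[0,0,-40]}
    - {"offset":[0,-0.005,0.12],"dr":[0,0,-40]}
    - {"offset":[0,-0.005,0.135],"dr":[0,0,-40]}
    - {"offset":[0,-0.005,0.144],"dr":[0,0,-40]}
    - {"offset":[0,-0.005,0.144],"dr":[0,0,-40]}
    - {"offset":[0,-0.005,0.144],"dr":[0,0,-40]}

```text
time_s: 2.73
position: [0.4753, 0.1304, 0.0784]
tcp_rot: [[-0.988, -0.157, -0.001], [-0.157, 0.988, -0.0], [0.001, 0.0, -1.0]]
force: [0.6, -0.4, 0.1]
opening: 0.002
grasp_force: 0.0
```

```bash
python3 - <<'E'
from h import *
A=np.array([.513,.1095]); s=bot.read_state();print(s['time_s'],s['position'],s['force'])
print(rel(orbit(A,99.3,.032,.0175,.078),189.3))
for th in range(92,-30,-7): print(th,*rel(orbit(A,th,.032,.0165,.078),th+90))
E
```

```text
2.7333 [0.47525309 0.13041201 0.07838006] [ 0.64570607 -0.41415448  0.13060563]
([-0.0163, 0.0053, 0.0004], [0.0, -0.1, -0.3])
92 [-0.0215, 0.0072, 0.0003] [-0.0, -0.1, 7.0]
85 [-0.0257, 0.0085, 0.0003] [-0.0, -0.1, 14.0]
78 [-0.0301, 0.0092, 0.0003] [-0.0, -0.1, 21.0]
71 [-0.0345, 0.0094, 0.0003] [-0.0, -0.1, 28.0]
64 [-0.0389, 0.0091, 0.0003] [-0.0, -0.1, 35.0]
57 [-0.0432, 0.0082, 0.0003] [-0.0, -0.1, 42.0]
50 [-0.0473, 0.0069, 0.0003] [-0.0, -0.1, 49.0]
43 [-0.0513, 0.005, 0.0003] [-0.0, -0.1, 56.0]
36 [-0.055, 0.0026, 0.0003] [-0.0, -0.1, 63.0]
29 [-0.0584, -0.0002, 0.0003] [-0.1, -0.1, 70.0]
22 [-0.0615, -0.0033, 0.0003] [-0.1, -0.1, 77.0]
15 [-0.0641, -0.0069, 0.0003] [-0.1, -0.1, 84.0]
8 [-0.0663, -0.0107, 0.0003] [-0.1, -0.1, 91.0]
1 [-0.068, -0.0147, 0.0003] [-0.1, -0.1, 98.0]
-6 [-0.0692, -0.019, 0.0003] [-0.1, -0.1, 105.0]
-13 [-0.0698, -0.0233, 0.0003] [-0.1, -0.1, 112.0]
-20 [-0.07, -0.0277, 0.0003] [-0.1, -0.1, 119.0]
-27 [-0.0696, -0.0321, 0.0003] [-0.1, -0.0, 126.0]
```

Call:
servo_tool:
  targets:
    - {"offset":[-0.0163,0.0053,0],"dr":[0,0,0]}
    - {"offset":[-0.0215,0.0072,0],"dr":[0,0,7]}
    - {"offset":[-0.0257,0.0085,0],"dr":[0,0,14]}
    - {"offset":[-0.0301,0.0092,0],"dr":[0,0,21]}
    - {"offset":[-0.0345,0.0094,0],"dr":[0,0,28]}
    - {"offset":[-0.0389,0.0091,0],"dr":[0,0,35]}
    - {"offset":[-0.0432,0.0082,0],"dr":[0,0,42]}
    - {"offset":[-0.0473,0.0069,0],"dr":[0,0,49]}
    - {"offset":[-0.0513,0.005,0],"dr":[0,0,56]}
    - {"offset":[-0.055,0.0026,0],"dr":[0,0,63]}
    - {"offset":[-0.057,0.0012,0],"dr":[0,0,67]}
    - {"offset":[-0.0584,-0.0002,0],"dr":[0,0,70]}
    - {"offset":[-0.0584,-0.0002,0],"dr":[0,0,70]}

```text
time_s: 3.82
position: [0.5321, 0.1403, 0.0791]
tcp_rot: [[-0.485, 0.874, -0.002], [0.874, 0.485, 0.001], [0.002, -0.002, -1.0]]
force: [-3.2, 1.7, -0.5]
opening: 0.003
grasp_force: 1.4
```

```bash
python3 - <<'E'
from h import *
A=np.array([.513,.1095]); s=bot.read_state();print(s['time_s'],s['position'],s['force'])
cap('wrist','w2.png');c=cap('top','t2.png');s=cap('side','s2.png')
for x in (c,s):
  try: print(*dial(x,A))
  except Exception as e: print(e)
cv2.imwrite('pics/two.png',np.hstack([cv2.imread('pics/t2.png')[180:400,180:440],cv2.imread('pics/s2.png')[180:400,180:460],cv2.imread('pics/w2.png')[::2,::2][:220]])[:,:800])
for th in range(22,-46,-7): print(th,*rel(orbit(A,th,.032,.0165,.078),th+90))
E
```

```text
3.8167 [0.53213219 0.14029689 0.07909454] [-3.2283956   1.74031917 -0.47849072]
[0.513  0.1095] 0 (36, -44.86) (4, -162.08) (0, nan)
[0.513  0.1095] 0 (0, nan) (29, 25.69) (197, 59.8)
22 [-0.0051, 0.002, 0.001] [-0.1, -0.0, 7.2]
15 [-0.0093, 0.0032, 0.001] [-0.1, -0.0, 14.2]
8 [-0.0136, 0.0039, 0.001] [-0.1, -0.0, 21.2]
1 [-0.018, 0.0041, 0.001] [-0.1, -0.0, 28.2]
-6 [-0.0224, 0.0038, 0.001] [-0.1, -0.0, 35.2]
-13 [-0.0267, 0.0029, 0.001] [-0.1, -0.0, 42.2]
-20 [-0.0309, 0.0016, 0.001] [-0.1, -0.0, 49.2]
-27 [-0.0349, -0.0003, 0.001] [-0.1, -0.0, 56.2]
-34 [-0.0386, -0.0027, 0.001] [-0.1, -0.0, 63.2]
-41 [-0.042, -0.0055, 0.001] [-0.1, 0.0, 70.2]h.py:33: RuntimeWarning: Mean of empty slice.
  q=Q.mean(0); return len(Q),round(float(np.degrees(np.arctan2(q[1],q[0]))),2)
  ret = um.true_divide(
```

View pics/two.png

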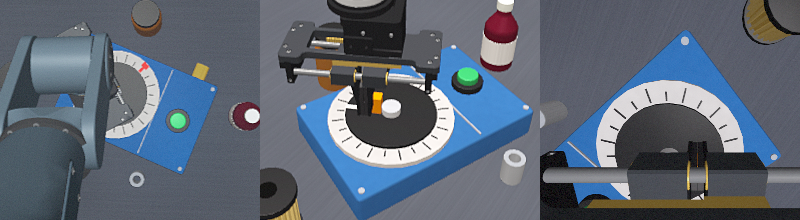

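The composite shows the finger against the fin's near side, with about 3.5 N of contact, and the fin at about 27°. I'll continue clockwise and stop about 10° short.

Call:
servo_tool:
  targets:
    - {"offset":[-0.0051,0.002,0.001],"dr":[0,0,7]}
    - {"offset":[-0.0093,0.0032,0.001],"dr":[0,0,14]}
    - {"offset":[-0.0136,0.0039,0.001],"dr":[0,0,21]}
    - {"offset":[-0.018,0.0041,0.001],"dr":[0,0,28]}
    - {"offset":[-0.0224,0.0038,0.001],"dr":[0,0,35]}
    - {"offset":[-0.0267,0.0029,0.001],"dr":[0,0,42]}
    - {"offset":[-0.0309,0.0016,0.001],"dr":[0,0,49]}
    - {"offset":[-0.033,0.0006,0.001],"dr":[0,0,53]}
    - {"offset":[-0.0349,-0.0003,0.001],"dr":[0,0,56]}
    - {"offset":[-0.0365,-0.0013,0.001],"dr":[0,0,59]}
    - {"offset":[-0.0365,-0.0013,0.001],"dr":[0,0,59]}

```text
time_s: 4.88
position: [0.5514, 0.1075, 0.0783]
tcp_rot: [[0.499, 0.867, 0.003], [0.867, -0.499, 0.0], [0.002, 0.003, -1.0]]
force: [-1.1, 2.1, 0.3]
opening: 0.006
grasp_force: 0.7
```

```bash
python3 - <<'E' 2>/dev/null
from h import *
A=np.array([.513,.1095]); s=bot.read_state();print(s['time_s'],s['position'],s['force'])
cap('wrist','w3.png');c=cap('top','t3.png');s=cap('side','s3.png')
for x in (c,s): print(*dial(x,A))
cv2.imwrite('pics/three.png',np.hstack([cv2.imread('pics/t3.png')[180:400,180:440],cv2.imread('pics/s3.png')[180:400,180:460],cv2.imread('pics/w3.png')[::2,::2][:220]])[:,:800])
for th in (-34,-36,-38,-40,-42,-44,-46): print(th,*rel(orbit(A,th,.032,.0165,.078),th+90))
E
```

```text
4.8833 [0.55142013 0.10751773 0.07825156] [-1.09847515  2.13043961  0.31556326]
[0.513  0.1095] 0 (35, -44.87) (71, -177.96) (0, nan)
[0.513  0.1095] 0 (0, nan) (0, nan) (30, 45.38)
-34 [-0.0033, -0.0011, 0.0002] [0.2, -0.1, 4.2]
-36 [-0.0044, -0.0007, 0.0002] [0.2, -0.1, 6.2]
-38 [-0.0056, -0.0002, 0.0002] [0.2, -0.1, 8.2]
-40 [-0.0068, 0.0001, 0.0002] [0.2, -0.1, 10.2]
-42 [-0.008, 0.0005, 0.0002] [0.2, -0.1, 12.2]
-44 [-0.0092, 0.0008, 0.0002] [0.2, -0.1, 14.2]
-46 [-0.0105, 0.0011, 0.0002] [0.2, -0.1, 16.2]
```

View pics/three.png

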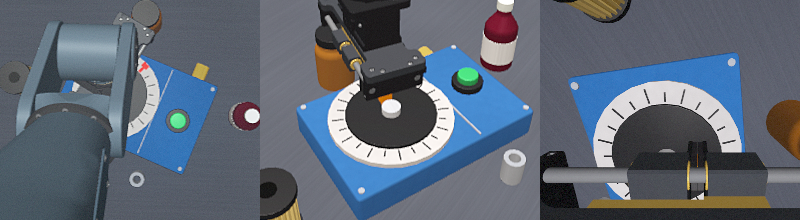

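The fin and mark are hidden by the gripper in all three views. I'll push a little further, still short of the line, then back off and lift to look.

Call:
servo_tool:
  targets:
    - {"offset":[-0.0022,-0.0014,0],"dr":[0,0,2]}
    - {"offset":[-0.0033,-0.0011,0],"dr":[0,0,4]}
    - {"offset":[-0.0044,-0.0007,0],"dr":[0,0,6]}
    - {"offset":[-0.0056,-0.0002,0],"dr":[0,0,8]}
    - {"offset":[-0.0056,-0.0002,0],"dr":[0,0,8]}
    - {"offset":[-0.0056,-0.0002,0],"dr":[0,0,8]}
    - {"offset":[0.01,-0.002,0],"dr":[0,0,8]}
    - {"offset":[0.01,-0.002,-0.03],"dr":[0,0,8]}
    - {"offset":[0.0,0.0,-0.07],"dr":[0,0,8]}
    - {"offset":[-0.04,0.0,-0.11],"dr":[0,0,8]}
    - {"offset":[-0.08,0.0,-0.12],"dr":[0,0,8]}
    - {"offset":[-0.12,0.0,-0.12],"dr":[0,0,8]}
    - {"offset":[-0.12,0.0,-0.12],"dr":[0,0,8]}
    - {"offset":[-0.12,0.0,-0.12],"dr":[0,0,8]}

```text
time_s: 6.2
position: [0.4877, 0.0017, 0.1978]
tcp_rot: [[0.616, 0.788, -0.003], [0.788, -0.616, -0.0], [-0.002, -0.002, -1.0]]
force: [0.2, -0.3, 0.2]
opening: 0.01
grasp_force: 0.0
```

```bash
python3 - <<'E' 2>/dev/null
from h import *
A=np.array([.513,.1095]); s=bot.read_state();print(s['time_s'],s['position'],s['force'])
w=cap('wrist','w4.png');c=cap('top','t4.png');s=cap('side','s4.png')
for x in (w,c,s): print(*dial(x,A))
print(*dial(w)[:2])
cv2.imwrite('pics/four.png',np.hstack([cv2.imread('pics/t4.png')[180:400,180:440],cv2.imread('pics/s4.png')[180:400,180:400],cv2.imread('pics/w4.png')[::2,::2][:220]])[:,:800])
E
```

```text
6.2 [0.48770965 0.00174978 0.19782694] [ 0.24213525 -0.33400601  0.16427116]
[0.513  0.1095] 0 (285, -46.28) (120, -39.92) (899, -42.03)
```

```bash
python3 - <<'E'
from h import *
w=load('w4.png'); 
A,r=dial(w)[:2]; print(A,r); print(dial(w,A)[2:])
s=cap('side','s4.png')
try: print(*dial(s))
except Exception as e: print(e)
cv2.imwrite('pics/four.png',w['color'][:,:,::-1])
E
```

```text
[0.51154388 0.1080963 ] 0.08709675216674805
((285, -44.8), (119, -37.73), (899, -38.08))
[ 0.40510077 -0.87220435] 0.23005106353759766 (805, 123.7) (0, nan) (52, -110.07)h.py:33: RuntimeWarning: Mean of empty slice.
  q=Q.mean(0); return len(Q),round(float(np.degrees(np.arctan2(q[1],q[0]))),2)
  ret = um.true_divide(
```

View pics/four.png

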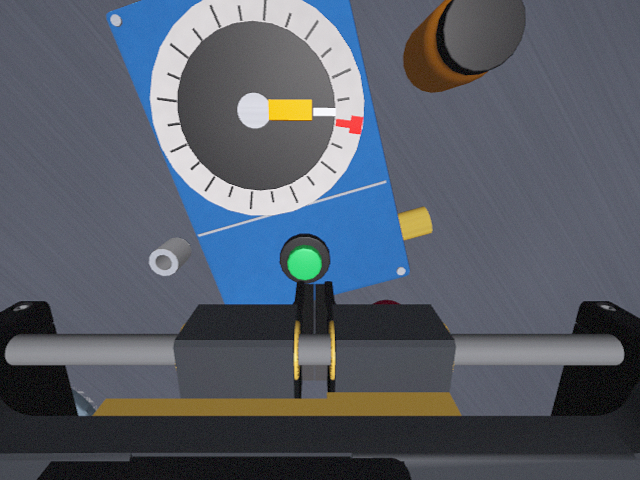

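The wrist view shows the white mark ending at (337,112) and the red line starting at (337,123). The mark is at −37.8° and the red line at −44.8°, so 7° clockwise remains.

```bash
python3 - <<'E'
from h import *
A=np.array([.513,.1095])
for th,d,z in ((-38,.03,.198),(-38,.03,.12),(-38,.03,.078),(-38,.02,.078),(-38,.0165,.078),(-40,.0165,.078),(-42,.0165,.078),(-43.5,.0165,.078),(-44.5,.0165,.078)): print(th,*rel(orbit(A,th,.032,d,z),th+90))
E
```

```text
-38 [0.1268, -0.0144, -0.001] [-0.1, 0.0, 0.2]
-38 [0.1268, -0.0143, 0.077] [-0.1, 0.0, 0.2]
-38 [0.1268, -0.0143, 0.119] [-0.1, 0.0, 0.2]
-38 [0.1168, -0.0143, 0.119] [-0.1, 0.0, 0.2]
-38 [0.1133, -0.0143, 0.119] [-0.1, 0.0, 0.2]
-40 [0.1122, -0.0138, 0.119] [-0.1, 0.0, 2.2]
-42 [0.111, -0.0133, 0.119] [-0.1, 0.0, 4.2]
-43.5 [0.1102, -0.0129, 0.119] [-0.1, 0.0, 5.7]
-44.5 [0.1096, -0.0127, 0.119] [-0.1, 0.0, 6.7]
```

Call:
servo_tool:
  targets:
    - {"offset":[0.04,-0.005,0],"dr":[0,0,0]}
    - {"offset":[0.08,-0.01,0],"dr":[0,0,0]}
    - {"offset":[0.115,-0.014,0.01],"dr":[0,0,0]}
    - {"offset":[0.127,-0.014,0.04],"dr":[0,0,0]}
    - {"offset":[0.127,-0.014,0.08],"dr":[0,0,0]}
    - {"offset":[0.127,-0.014,0.11],"dr":[0,0,0]}
    - {"offset":[0.127,-0.014,0.119],"dr":[0,0,0]}
    - {"offset":[0.127,-0.014,0.119],"dr":[0,0,0]}
    - {"offset":[0.1168,-0.0143,0.119],"dr":[0,0,0]}
    - {"offset":[0.1133,-0.0143,0.119],"dr":[0,0,0]}
    - {"offset":[0.1122,-0.0138,0.119],"dr":[0,0,2.2]}
    - {"offset":[0.111,-0.0133,0.119],"dr":[0,0,4.2]}
    - {"offset":[0.1102,-0.0129,0.119],"dr":[0,0,5.7]}
    - {"offset":[0.1096,-0.0127,0.119],"dr":[0,0,6.7]}
    - {"offset":[0.1096,-0.0127,0.119],"dr":[0,0,6.7]}
    - {"offset":[0.1096,-0.0127,0.119],"dr":[0,0,6.7]}

```text
time_s: 7.73
position: [0.5491, 0.0977, 0.0799]
tcp_rot: [[0.702, 0.712, 0.004], [0.712, -0.702, -0.0], [0.003, 0.003, -1.0]]
force: [2.8, 1.9, 2.3]
opening: 0.008
grasp_force: 1.5
```

Call:
servo_tool:
  targets:
    - {"offset":[0.013,0,0],"dr":[0,0,0]}
    - {"offset":[0.015,0,-0.02],"dr":[0,0,0]}
    - {"offset":[0.015,0,-0.06],"dr":[0,0,0]}
    - {"offset":[0.0,0.0,-0.09],"dr":[0,0,0]}
    - {"offset":[-0.03,0.003,-0.12],"dr":[0,0,0]}
    - {"offset":[-0.07,0.01,-0.12],"dr":[0,0,0]}
    - {"offset":[-0.11,0.014,-0.12],"dr":[0,0,0]}
    - {"offset":[-0.11,0.014,-0.12],"dr":[0,0,0]}
    - {"offset":[-0.11,0.014,-0.12],"dr":[0,0,0]}
    - {"offset":[-0.11,0.014,-0.12],"dr":[0,0,0]}

```text
time_s: 8.57
position: [0.4802, 0.0094, 0.1987]
tcp_rot: [[0.702, 0.712, -0.0], [0.712, -0.702, -0.0], [-0.0, 0.0, -1.0]]
force: [-0.0, 0.3, -0.3]
opening: 0.002
grasp_force: 0.0
```

```bash
python3 - <<'E'
from h import *
s=bot.read_state();print(s['time_s'],s['position'],s['force'])
w=cap('wrist','w5.png');print(dial(w)); B=[.4635,-.0162]
print(ray(w,cen(mask(w,*GREEN)),.0666)); 
for z in(.1,.075,.06):print(rel([*B,z],np.degrees(np.arctan2(s['tcp_rot'][1][0],s['tcp_rot'][0][0]))))
E
```

```text
8.5667 [0.48024649 0.00941255 0.19866947] [-0.00839976  0.33692238 -0.28769009]
(array([0.51172729, 0.10835947]), 0.08725448608398438, (285, -45.05), (126, -45.2), (829, -45.24))
[ 0.46179918 -0.01674509  0.0666    ]
([-0.0307, 0.006, 0.0986], [0.0, -0.0, 0.1])
([-0.0307, 0.006, 0.1236], [0.0, -0.0, 0.1])
([-0.0307, 0.006, 0.1386], [0.0, -0.0, 0.1])
```

View pics/w5.png

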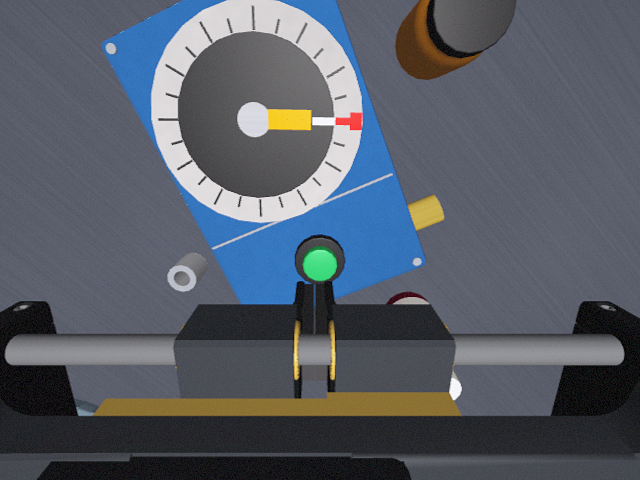

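The mark and red line coincide at about y=121, and the measured offset is about 0.2°. Before pressing, I'll check the oil bottle's position against the gripper body.

```bash
python3 - <<'E'
from h import *
T=load('top0.png'); o=ray(T,(432,296),.13)[:2]; s=ray(T,(317,359),.04)[:2]; B=np.array([.463,-.0164]); v=o-B
print(o,v,np.hypot(*v),np.degrees(np.arctan2(v[1],v[0])),'socket',s-B)
for psi in (45.4,):
  R=down(psi)[:2,:2]; print('bottle in tool xy',R.T@v)
for z in(.1,.075,.06):print(rel([*B,z],45.4))
E
```

```text
[ 0.47475894 -0.14992244] [ 0.01175894 -0.13352244] 0.1340392332971495 -84.96710760144103 socket [-0.11783743  0.07819385]
bottle in tool xy [-0.08681488  0.10212587]
([-0.0312, 0.0058, 0.0986], [0.0, -0.0, 0.0])
([-0.0312, 0.0058, 0.1236], [0.0, -0.0, 0.0])
([-0.0312, 0.0058, 0.1386], [0.0, -0.0, 0.0])
```

Call:
servo_tool:
  targets:
    - {"offset":[-0.0312,0.0058,0],"dr":[0,0,-7]}
    - {"offset":[-0.0312,0.0058,0.03],"dr":[0,0,-14]}
    - {"offset":[-0.0312,0.0058,0.06],"dr":[0,0,-21]}
    - {"offset":[-0.0312,0.0058,0.09],"dr":[0,0,-28]}
    - {"offset":[-0.0312,0.0058,0.11],"dr":[0,0,-35]}
    - {"offset":[-0.0312,0.0058,0.12],"dr":[0,0,-35]}
    - {"offset":[-0.0312,0.0058,0.128],"dr":[0,0,-35]}
    - {"offset":[-0.0312,0.0058,0.128],"dr":[0,0,-35]}
    - {"offset":[-0.0312,0.0058,0.128],"dr":[0,0,-35]}

```text
time_s: 9.37
position: [0.4623, -0.0156, 0.0703]
tcp_rot: [[0.166, 0.986, -0.002], [0.986, -0.166, 0.001], [0.0, -0.002, -1.0]]
force: [-0.8, 0.8, 3.4]
opening: 0.009
grasp_force: 1.2
```

Call:
servo_tool:
  targets:
    - {"offset":[0,0,0.002],"dr":[0,0,0]}
    - {"offset":[0,0,0.004],"dr":[0,0,0]}
    - {"offset":[0,0,0.005],"dr":[0,0,0]}
    - {"offset":[0,0,0.005],"dr":[0,0,0]}

```text
time_s: 9.7
position: [0.4629, -0.0162, 0.0664]
tcp_rot: [[0.167, 0.986, 0.001], [0.986, -0.167, 0.0], [0.001, 0.001, -1.0]]
force: [-1.5, 4.6, 5.4]
opening: 0.004
grasp_force: 2.9
```

Call:
servo_tool:
  targets:
    - {"offset":[0,0,0.0015],"dr":[0,0,0]}
    - {"offset":[0,0,0.003],"dr":[0,0,0]}
    - {"offset":[0,0,0.003],"dr":[0,0,0]}
    - {"offset":[0,0,0.003],"dr":[0,0,0]}

```text
time_s: 10.03
position: [0.4629, -0.0162, 0.0659]
tcp_rot: [[0.167, 0.986, 0.003], [0.986, -0.167, -0.0], [0.0, 0.003, -1.0]]
force: [-5.4, 3.8, 31.6]
opening: 0.004
grasp_force: 15.8
```

The button reached a hard stop: the force rose to 31 N with no further travel. Releasing now.

Call:
servo_tool:
  targets:
    - {"offset":[0,0,-0.01],"dr":[0,0,0]}
    - {"offset":[0,0,-0.04],"dr":[0,0,0]}
    - {"offset":[0,0,-0.08],"dr":[0,0,0]}
    - {"offset":[-0.03,0,-0.12],"dr":[0,0,0]}
    - {"offset":[-0.03,0,-0.13],"dr":[0,0,0]}
    - {"offset":[-0.03,0,-0.13],"dr":[0,0,0]}
    - {"offset":[-0.03,0,-0.13],"dr":[0,0,0]}

```text
time_s: 10.62
position: [0.4586, -0.047, 0.1938]
tcp_rot: [[0.168, 0.986, 0.004], [0.986, -0.168, -0.002], [-0.001, 0.005, -1.0]]
force: [-0.4, 0.2, 0.3]
opening: 0.003
grasp_force: 0.0
```

```bash
python3 - <<'E'
from h import *
s=bot.read_state();print(s['time_s'],s['position'],s['force'])
w=cap('wrist','w6.png');print(dial(w)); print(ray(w,cen(mask(w,*GREEN)),.072))
E
```

```text
10.6167 [ 0.45860885 -0.04702671  0.19383703] [-0.39424772  0.23818323  0.30692788]
(array([0.50901263, 0.09586499]), 0.07616542434692383, (284, -36.52), (1378, -96.38), (1394, -25.5))
[ 0.46196924 -0.01582982  0.072     ]
```

View pics/w6.png

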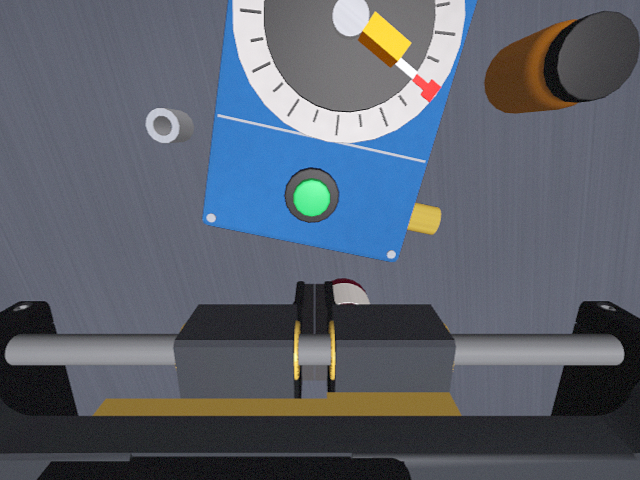

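The white mark still runs into the red line near (415,78). The button at (312,198) is up, and the jar, socket and bottle are standing. The ring is cut off in this view, so the fitted angles don't count here.

```bash
python3 -c "
from h import *
print(ticket.hand_in())"
```

```text
the job is handed in; nothing more can be done
None
```

The dial is on the red line (about 0.2° off when measured before the press), the green button was pressed to its stop and released, and the job is handed in; no verdict was returned.

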